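Latch the denture bath's sliding lid

TASK

Close the clear denture bath with its draw latch: carry the wire loop by its red finger pull over the steel keeper on the front rim, let its bar down behind the lip and draw it gently back until you feel it bear on the post (5 to 10 N), with the lever still up. Then swing the lever over and press it flat on its buffer, past centre, so that it draws the lid shut, give the flat lever a firm thumb push of about 12 N, and let go. Never load the keeper with more than 20 N while hooking, nor the lever with more than 25 N, and leave the other toiletries where they are.

Things in the scene. Friction and masses are not known exactly. Their poses are not given: they have to be found in the camera images.
- bath: Clear plastic denture bath on suction feet, does not move: 170 mm along its x, 120 along y, 75 high, white strainer basket inside. x runs from the lever's end to the keeper's end, z up. Origin: centre of the underside. Its top is a clear blue lid sliding along x; the blue front rim (x 67 to 90 mm, top at z = 75) belongs to the bath.
- keeper: Slotted base plate of the steel keeper hook, on the front rim at bath (80, 0, 75) mm, axes as the bath's; origin on the rim top. The hook is clamped in the slot up to 5 mm either way along x, a setting not measured here: feel for it. In mid setting: post x -9 to -3, 20 wide, 18 high; its lip (z 14.5 to 18.5) overhangs to x = +3; the 6 mm bar seats under it at x = 0, z 3 to 11.5.
- lid (a joint): Slide of the lid, m: 0 = shut on its seal, grows as it slides towards bath -x; starts 3 to 9 mm ajar; rubs with about 5 N. 4 mm thick, top at bath z = 75 mm; carries the whole latch. The latch draws it shut.
- pivot (a point): Middle of the lever's pivot axis (along bath y), on the lid: bath x = 18 mm less the lid's slide, z = 87 mm. Axes as the bath's.
- latch (a joint): Lever angle, rad: 0 = level, pointing to bath -x; grows as it is raised and swings towards the keeper, pi/2 = upright. Stiff (0.06 N m), stays where left. Loop hooked and taut, lid shut: about 0.5 to 1.2 rad. Pressing on stretches the sprung loop (4 N/mm, 2 to 12 mm): 2 to 8 N at the thumb pad, most near 0.5 rad; past dead centre (about 0.15 rad) the loop pulls it down.
- loop (a joint): Angle of the wire loop against the lever, rad; the loop's slope below level is latch + loop (negative: it rises towards its bar). Stiff pin (0.05 N m), stays where left. Pin to bar 79 mm, 40 mm wide, 5 mm wire. The pin is on the lever, 24 mm from the pivot (flat: 23.6 mm to bath -x of it, 4.2 mm lower).
- bar_mid (a point): Middle of the loop's end bar (6 mm round, 41 mm long in y), the part that goes behind the keeper. Axes: x along the loop away from its pin, y as the bath's, z square to both.
- pull_mid (a point): Centre of the red barrel-shaped finger pull on the loop's end, 13 mm round, 24 mm long along y: pinch it across its two ends from above; it turns in the grip. It lies 18 mm along x and 10 mm along z from bar_mid in bar_mid's axes. With the loop hooked it is just over the bath's front end, about 95 mm above the shelf.
- lever: The lever's steel plate, 78 mm long, 24 wide, 5 thick. Origin on the pivot axis; x points from the thumb end to the pivot (plate from x = -80 to -2 mm); z = outward from its upper face (up when flat).
- thumb_pad (a point): Centre of the black rubber thumb pad on the lever's upper face, 66 mm from the pivot, 22 mm square, axes as the lever's. Flat, it lies 93 mm above the shelf, give or take 2.5: the lever comes to rest on a black screw-in rubber buffer under the pad, whose height is not measured here, at -0.04 to 0.04 rad.
- nailbrush: Short wooden nailbrush, 85 x 36 x 28 mm, beside the bath; leave alone. Origin: centre of its underside.
- comb: Grey plastic comb, 130 mm long, 5 mm thick, beside the bath; leave alone. Origin: centre of its underside.
- soap_dish: Steel soap dish with a bar of soap, 125 x 85 x 23 mm; leave alone. Origin: centre of its underside.
- tumbler: Blue tumbler, 72 mm wide, 95 mm high; leave alone. Origin: centre of its underside.
- mouthwash: Green mouthwash bottle, 64 mm wide, 170 mm high; leave alone. Origin: centre of its underside.
- tablet_tub: White tub with blue cap, 70 mm wide, 70 mm high; leave alone. Origin: centre of its underside.
Mind the look-alikes: they are no part of the job. There is more than one size of the bath; the one meant has the size given above.

How it is judged:
By the outcome, as a careful person would: the job done as asked, in the order asked, and still so for the second after the job is handed in, with the robot touching nothing.
It also fails if it takes over 67 s, if anything falls off the work surface, if the arm or the gripper's body presses on something with over 40 N, if the wrist force passes 120 N, or if a joint passes its speed limit or range.

ROBOT

A 7-joint arm with a two-finger parallel gripper is mounted at the origin on the work surface. World frame = base frame: x ahead of the robot, y to its left, z up, the work surface at z = 0. Lengths are in m, angles in rad, forces in N, time in s.
With the tool pointing down it reaches from about 0.4 to 0.85 m from the base axis. Payload 4.5 kg.
Tool frame: the origin (TCP) lies on the centre line of the jaws, within the pads' length; the fingertips stand 11 mm ahead of it and the grasp point (between the pads) lies 8 mm behind it; z points along the fingers, y is the line along which they close (so a half turn about z gives the same grasp; the last joint's range is limited). The gripper opens to 88 mm and grips with 3 to 60 N. Pads are 18 mm wide; open, the fingers measure 123 mm over their backs; the gripper's body (75 mm by 187 mm) begins 45 mm behind the grasp point.
Start: joints at [1.345, 0.689, -0.195, 1.565, 0.157, 0.902, -0.215], TCP at [0.161, -0.604, 0.25] pointing down, gripper open.
Joint ranges: [-3.01, 3.01], [-0.46, 2.08], [-1.47, 1.51], [0.13, 2.56], [-1, 4.14], [0.04, 2.09], [-2.66, 2.66]. Speed limits (rad/s): [2.57, 2.57, 3.14, 3.14, 3.14, 3.14, 3.14].

INTERFACE

Orientations are given as a unit quaternion [x, y, z, w].
In Python, from plant import * gives the robot as it stands. The module is installed in compiled form; this text tells all that it offers.
- The arm moves only by the tool send_rows, never from a script. Its argument "motion" is a list of rows, each an object of numbers: "x", "y", "z": the shift along the tool's x, y, z in cm; "rx", "ry", "rz": the turn, a rotation vector about the tool's x, y, z in rad; "jaw": the finger opening in cm, from 0 to 8.81. In form: [{"x": .., "y": .., "z": .., "rx": .., "ry": .., "rz": .., "jaw": ..}, ...]. A call has exactly 5 rows; each row shifts and turns the commanded pose from where the row before left it, along the tool's axes as they then stand; what a row does not reach is not made up. A row lasts 1/10 s, in which the tool goes at most 50 mm and 8.59 degrees, less where a joint would pass 70% of its speed; a pose out of reach is approached as far as the arm can. A call is refused whole if a number of a shift passes 5 or a number of a turn 0.15, either way. A call with a gripper value outside its range is refused whole. The fingers move at their own pace and stop on an object; "grip_force" is the grip in N (left out, the last holds). Time passes only in rows, so rows that do not move let the fingers close, or fill a call up. It gives the time, the measured TCP pose, the force, the opening and the grip force at its end, in the units of the state.
- get_state(): the state, without advancing time (a new reading comes with each control period).
- snapshot(name): name is "scene" or "top" or "wrist"; returns a dict with "img" (480x640x3 uint8, red, green, blue), "vertical_fov" (degrees; the focal length in pixels is half the picture's height over the tangent of half this angle, whatever the lens; pixels are square), "cx", "cy" (the principal point, pixels), "extrinsics" (4x4, takes a point from camera to world coordinates). Camera axes: x right, y up, looking along -z (the intrinsics and any distortion apply to the point x, -y, -z); pixel columns grow to the right and rows downward; lengths in m; the calibration is good to about 2 mm. A picture is of the moment at which its call begins. There is no depth.
- finish_job(): hands the job in; it is judged then, once.
The state is a dict: "clock": time; "q": joint angles; "qd": joint speeds; "joint_torque": joint torques, N m; "tool_pos": TCP position; "eef_rot": TCP orientation; "contact_force": force on the tool from outside, world axes, zero at the start; "moment": the same for the moment, N m; "opening": opening from 0.0 (shut) to 1.0 (fully open); "finger_force": force on a finger pad.
Only numpy, scipy, OpenCV 4.12 (cv2) and the standard library are available. Lean on these libraries where they do the work, as an engineer would, in place of code of your own. Each camera call takes 0.05 s, during which the arm holds its last target. There are 200 camera calls.

## Working session

There is one attempt and no reset: what is moved stays moved. The work goes in short steps, Python scripts to look and compute and a tool call to move; the robot and the scene stay as the last step left them, time stands still between calls to the robot, and variables do not carry over. Pictures are saved under pics/ and viewed, at most 10 in all, crops included, and the job is handed in when it is done.

Besides the shell and the picture viewer there is one more tool, called as name([rows], argument=value, ...), one row to a line, values as JSON. send_rows: Moves the arm, as the interface text tells. Its arguments: {"type":"object","properties":{"motion":{"type":"array"},"grip_force":{"type":"number"}},"required":["motion"]}

```bash
mkdir -p pics; python3 - <<'E'
from plant import *
import cv2,numpy as np
s=get_state(); print({k:np.round(v,4) for k,v in s.items()})
for n in ["scene","top"]:
    d=snapshot(n); cv2.imwrite(f"pics/{n}0.png",d["img"][:,:,::-1]); print(n,d["vertical_fov"],d["cx"],d["cy"],np.round(d["extrinsics"],3).tolist(),[k for k in d])
E
```

```text
{'clock': np.float64(0.0), 'q': array([ 1.3448,  0.69  , -0.1945,  1.5663,  0.1573,  0.9025, -0.2151]), 'qd': array([-0.0007, -0.0007, -0.0012,  0.    , -0.0003, -0.0003, -0.0016]), 'joint_torque': array([-2.00000e-04, -5.27562e+01, -1.26660e+00, -1.53431e+01,
       -5.25000e-02,  6.60000e-03,  2.00000e-04]), 'tool_pos': array([ 0.1604, -0.6034,  0.2489]), 'eef_rot': array([ 9.916e-01,  1.296e-01, -2.000e-04, -9.000e-04]), 'contact_force': array([-0.4572,  0.4099,  0.0111]), 'moment': array([-0.0192,  0.0323, -0.0422]), 'finger_force': np.float64(0.0), 'opening': np.float64(1.0039)}
scene 45.808252893414966 322.19702819407206 240.72275828327804 [[0.483, -0.74, 0.468, 1.229], [0.876, 0.415, -0.246, -0.32], [-0.012, 0.529, 0.849, 1.238], [0.0, 0.0, 0.0, 1.0]] ['img', 'vertical_fov', 'cx', 'cy', 'extrinsics']
top 48.19050049924476 316.6405334904401 237.93158384132215 [[-0.019, 0.989, -0.149, 0.435], [-1.0, -0.02, -0.004, 0.022], [-0.007, 0.149, 0.989, 1.279], [0.0, 0.0, 0.0, 1.0]] ['img', 'vertical_fov', 'cx', 'cy', 'extrinsics']
```

View pics/scene0.png

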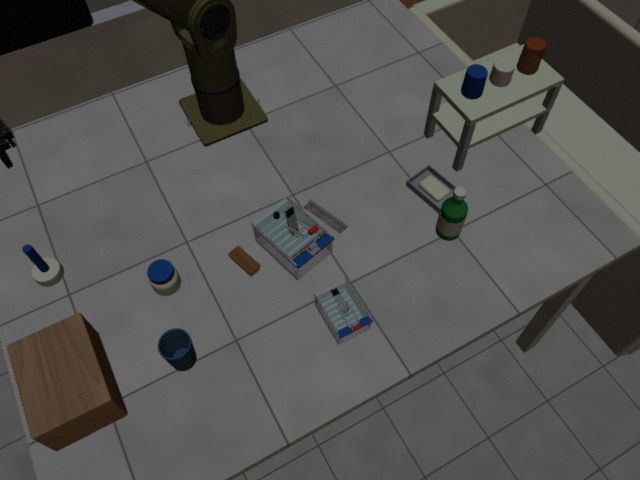

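View pics/top0.png

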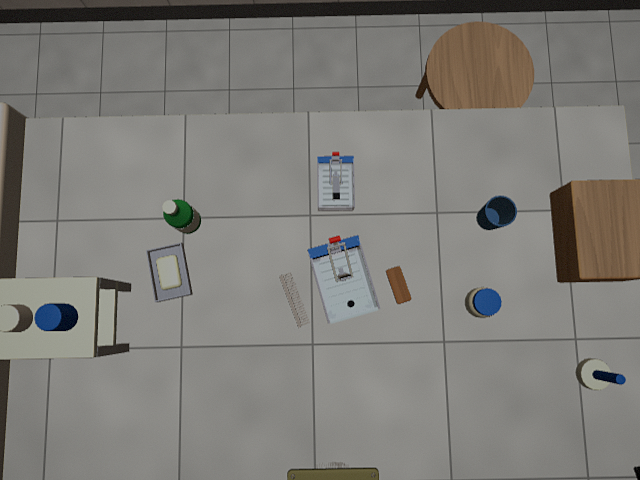

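Two baths are candidates: the far small one at top (336,183) and the near larger one at top (342,280), scene (293,237). The larger one should be the 170×120 bath, so I'll measure both and look at a crop.

```bash
cat > h.py <<'E'
import cv2,numpy as np
from plant import *
def K(d):
    f=240/np.tan(np.radians(d["vertical_fov"])/2); return f,d["cx"],d["cy"]
def ray(d,u,v):
    f,cx,cy=K(d); E=np.array(d["extrinsics"]); r=E[:3,:3]@np.array([(u-cx)/f,-(v-cy)/f,-1]); return E[:3,3],r/np.linalg.norm(r)
def plane(d,u,v,z):
    o,r=ray(d,u,v); return o+r*(z-o[2])/r[2]
def proj(d,p):
    f,cx,cy=K(d); E=np.array(d["extrinsics"]); c=E[:3,:3].T@(np.array(p)-E[:3,3]); return np.array([cx+f*c[0]/-c[2],cy-f*c[1]/-c[2]])
def tri(a,b):
    (o1,r1),(o2,r2)=a,b
    A=np.array([r1,-r2]).T; t=np.linalg.lstsq(A,o2-o1,rcond=None)[0]; p,q=o1+r1*t[0],o2+r2*t[1]; return (p+q)/2,np.linalg.norm(p-q)
def mask(d,kind):
    h=cv2.cvtColor(d["img"],cv2.COLOR_RGB2HSV).astype(int); H,S,V=h[...,0],h[...,1],h[...,2]
    if kind=="red": m=((H<8)|(H>172))&(S>150)&(V>70)
    if kind=="blue": m=(H>100)&(H<125)&(S>130)&(V>50)
    return m.astype(np.uint8)
def blobs(d,kind,amin=8):
    n,l,s,c=cv2.connectedComponentsWithStats(mask(d,kind)); return [(s[i].tolist(),c[i].round(1).tolist(),l==i) for i in range(1,n) if s[i][4]>=amin]
E
python3 - <<'E'
from h import *
T=snapshot("top");S=snapshot("scene")
for n,d in(("top",T),("scene",S)):
  for k in("red","blue"):
    for s,c,m in blobs(d,k):
      pts=np.argwhere(m)[:,::-1].astype(np.float32)
      print(n,k,s,c,np.round(cv2.boxPoints(cv2.minAreaRect(pts)),1).tolist())
# lengths at plausible plane
def crop(d,x,y,w,h,k): return cv2.resize(d["img"][y:y+h,x:x+w,::-1],None,fx=k,fy=k,interpolation=cv2.INTER_CUBIC)
a=crop(T,295,225,95,105,5);b=crop(S,245,190,100,95,4)
H=max(a.shape[0],b.shape[0]);P=lambda i:np.vstack([i,np.zeros((H-i.shape[0],i.shape[1],3),np.uint8)])
a=crop(T,295,225,95,105,4);b=crop(S,245,190,100,95,4);H=420
cv2.imwrite("pics/crop1.png",cv2.convertScaleAbs(np.hstack([P(a)[:H],P(b)[:H]]) if 0 else np.hstack([a,np.vstack([b,np.zeros((a.shape[0]-b.shape[0],b.shape[1],3),np.uint8)])]),alpha=1.4))
E
```

```text
top red [332, 152, 7, 4, 24] [335.3, 153.4] [[332.0, 152.0], [338.0, 152.0], [338.0, 155.0], [332.0, 155.0]]
top red [329, 236, 12, 7, 58] [334.4, 239.1] [[328.5, 238.1999969482422], [338.8999938964844, 235.1999969482422], [340.29998779296875, 240.1999969482422], [329.8999938964844, 243.1999969482422]]
top blue [318, 157, 13, 6, 69] [323.4, 159.3] [[318.0, 157.0], [330.0, 157.0], [330.0, 162.0], [318.0, 162.0]]
top blue [340, 156, 14, 7, 78] [346.9, 159.0] [[340.0, 162.0], [340.0, 156.0], [353.0, 156.0], [353.0, 162.0]]
top blue [485, 196, 32, 31, 264] [496.0, 213.4] [[479.5, 210.5], [500.0, 190.0], [521.0, 211.0], [500.5, 231.5]]
top blue [339, 236, 21, 13, 150] [351.1, 241.6] [[338.5, 240.1999969482422], [357.5, 235.10000610351562], [360.1000061035156, 244.60000610351562], [341.1000061035156, 249.8000030517578]]
top blue [308, 244, 20, 14, 186] [318.1, 251.1] [[307.3999938964844, 249.0], [326.70001220703125, 243.6999969482422], [329.29998779296875, 253.39999389648438], [310.1000061035156, 258.6000061035156]]
top blue [340, 246, 4, 4, 12] [341.8, 247.5] [[340.0, 246.0], [343.0, 246.
[... 1357 characters left out ...]
, 25, 22, 440] [159.8, 270.3] [[148.0, 260.0], [172.0, 260.0], [172.0, 281.0], [148.0, 281.0]]
scene blue [359, 316, 13, 11, 80] [365.1, 320.8] [[357.79998779296875, 320.6000061035156], [368.6000061035156, 315.20001220703125], [371.6000061035156, 321.20001220703125], [360.79998779296875, 326.6000061035156]]
scene blue [338, 327, 15, 11, 97] [344.3, 331.7] [[336.20001220703125, 331.3999938964844], [349.0, 325.0], [352.20001220703125, 331.3999938964844], [339.3999938964844, 337.79998779296875]]
scene blue [158, 332, 33, 28, 157] [177.9, 351.4] [[156.1999969482422, 344.79998779296875], [186.5, 331.29998779296875], [194.89999389648438, 350.3999938964844], [164.6999969482422, 363.79998779296875]]
```

View pics/crop1.png

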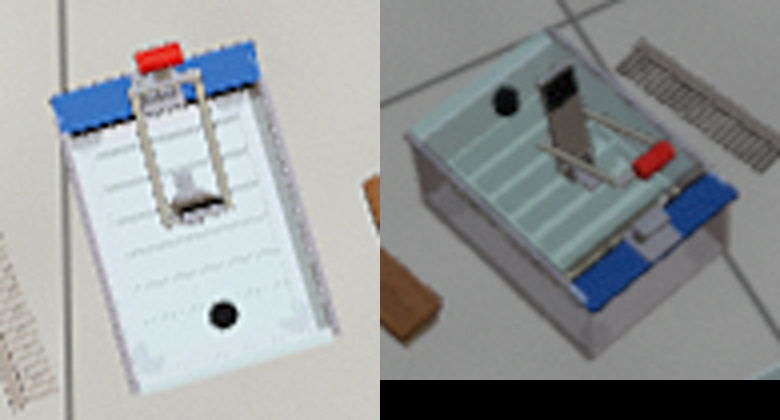

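```bash
cat > m.py <<'E'
from h import *
from scipy.optimize import fsolve
T=snapshot("top");S=snapshot("scene")
# rim corners order: front-left(bath +y), front-right, back-right, back-left
t=[(307,249.2),(357.9,234.7),(360.5,244.8),(310,259)]
w=np.array([plane(T,*p,0.075) for p in t])
print("rim",w.round(4).tolist())
print("len",[np.linalg.norm(w[i]-w[(i+1)%4]).round(4) for i in range(4)])
d=w[1]-w[0];e=w[2]-w[3];yaw=np.mean([np.arctan2(v[0],-v[1]) for v in(d,e)]);print("yaw",yaw)
for p,q in zip(w,[(90,60),(90,-60),(67,-60),(67,60)]):
    c,s=np.cos(yaw),np.sin(yaw); print("org",(p[:2]-np.array([c*q[0]-s*q[1],s*q[0]+c*q[1]])/1000).round(4))
E
cat > m2.py <<'E'
from m import *
pl,err=tri(ray(T,334.4,239.1),ray(S,313.3,229.3));print("pull",pl,err)
sc=[(333.7,238.7),(297.5,268.3)]
print("scene front corners on plane",[plane(S,*p,.075).round(4).tolist() for p in sc])
g=cv2.cvtColor(T["img"],cv2.COLOR_RGB2GRAY); print("buffer top-view",plane(T,295+225/4,225+315/4,.08))
E
python3 m2.py
```

```text
rim [[0.5914, 0.0492, 0.075], [0.6223, -0.0669, 0.075], [0.599, -0.0721, 0.075], [0.569, 0.0428, 0.075]]
len [np.float64(0.1201), np.float64(0.0238), np.float64(0.1187), np.float64(0.0233)]
yaw 0.25752858993414174
org [ 0.5197 -0.0318]
org [ 0.52   -0.0318]
org [ 0.5189 -0.0311]
org [ 0.5195 -0.0323]
pull [ 0.60005601 -0.01085257  0.16386758] 0.0002207776471288097
scene front corners on plane [[0.596, 0.0447, 0.075], [0.6257, -0.0695, 0.075]]
buffer top-view [ 0.46682772 -0.04703054  0.08      ]
```

The crop confirms the target. The near bath measures 120 mm across, with its black buffer at top (351,304) and red pull at (334,239), and the lever is about 77° up. I'll move above the pull.

send_rows([
  {"x": 2.5, "y": -2.0},
  {"x": 2.9, "y": -2.3},
  {"x": 2.9, "y": -2.3},
  {"x": 2.9, "y": -2.3},
  {"x": 2.9, "y": -2.3},
])

```text
schema error: expected keys x, y, z, rx, ry, rz, jaw
```

send_rows([
  {"x": 2.9, "y": -2.3},
  {"x": 2.9, "y": -2.3},
  {"x": 2.9, "y": -2.3},
  {"x": 2.9, "y": -2.3},
  {"x": 2.9, "y": -2.3},
])

```text
schema error: expected keys x, y, z, rx, ry, rz, jaw
```

send_rows([
  {"x": 2.9, "y": -2.3},
  {"x": 2.9, "y": -2.3},
  {"x": 2.9, "y": -2.3},
  {"x": 2.9, "y": -2.3},
  {"x": 2.9, "y": -2.3},
])

```text
schema error: expected keys x, y, z, rx, ry, rz, jaw
```

send_rows([
  {"x": 2.5, "y": -2.0, "z": 0, "rx": 0, "ry": 0, "rz": 0, "jaw": 8.8},
  {"x": 2.9, "y": -2.3, "z": 0, "rx": 0, "ry": 0, "rz": 0, "jaw": 8.8},
  {"x": 2.9, "y": -2.3, "z": 0, "rx": 0, "ry": 0, "rz": 0, "jaw": 8.8},
  {"x": 2.9, "y": -2.3, "z": 0, "rx": 0, "ry": 0, "rz": 0, "jaw": 8.8},
  {"x": 2.9, "y": -2.3, "z": 0, "rx": 0, "ry": 0, "rz": 0, "jaw": 8.8},
])

```text
clock: 0.8
tool_pos: [0.2688, -0.4584, 0.2498]
eef_rot: [0.992, 0.129, 0.0, 0.0]
contact_force: [1.3, -0.0, 0.1]
opening: 0.998
finger_force: 0.0
```

send_rows([
  {"x": 2.9, "y": -2.3, "z": 0, "rx": 0, "ry": 0, "rz": 0, "jaw": 8.8},
  {"x": 2.9, "y": -2.3, "z": 0, "rx": 0, "ry": 0, "rz": 0, "jaw": 8.8},
  {"x": 2.9, "y": -2.3, "z": 0, "rx": 0, "ry": 0, "rz": 0, "jaw": 8.8},
  {"x": 2.9, "y": -2.3, "z": 0, "rx": 0, "ry": 0, "rz": 0, "jaw": 8.8},
  {"x": 2.9, "y": -2.3, "z": 0, "rx": 0, "ry": 0, "rz": 0, "jaw": 8.8},
])

```text
clock: 1.3
tool_pos: [0.3795, -0.31, 0.2499]
eef_rot: [0.992, 0.129, 0.0, 0.0]
contact_force: [-0.2, -0.9, -0.5]
opening: 0.999
finger_force: 0.0
```

send_rows([
  {"x": 2.9, "y": -2.3, "z": 0, "rx": 0, "ry": 0, "rz": 0, "jaw": 8.8},
  {"x": 2.9, "y": -2.3, "z": 0, "rx": 0, "ry": 0, "rz": 0, "jaw": 8.8},
  {"x": 2.9, "y": -2.3, "z": 0, "rx": 0, "ry": 0, "rz": 0, "jaw": 8.8},
  {"x": 2.9, "y": -2.3, "z": 0, "rx": 0, "ry": 0, "rz": 0, "jaw": 8.8},
  {"x": 2.9, "y": -2.3, "z": 0, "rx": 0, "ry": 0, "rz": 0, "jaw": 8.8},
])

```text
clock: 1.8
tool_pos: [0.4901, -0.1615, 0.2498]
eef_rot: [0.992, 0.13, 0.0, 0.0]
contact_force: [0.8, -0.1, -0.4]
opening: 0.998
finger_force: 0.0
```

send_rows([
  {"x": 2.9, "y": -2.4, "z": 0, "rx": 0, "ry": 0, "rz": 0, "jaw": 8.8},
  {"x": 2.9, "y": -2.4, "z": 0, "rx": 0, "ry": 0, "rz": 0, "jaw": 8.8},
  {"x": 2.9, "y": -2.3, "z": 0, "rx": 0, "ry": 0, "rz": 0, "jaw": 8.8},
  {"x": 2.9, "y": -2.3, "z": 0, "rx": 0, "ry": 0, "rz": 0, "jaw": 8.8},
  {"x": 2.9, "y": -2.3, "z": 0, "rx": 0, "ry": 0, "rz": 0, "jaw": 8.8},
])

```text
clock: 2.3
tool_pos: [0.6001, -0.0111, 0.2497]
eef_rot: [0.992, 0.13, -0.0, 0.0]
contact_force: [0.5, -0.5, -0.8]
opening: 1.0
finger_force: 0.0
```

```bash
python3 - <<'E'
from h import *
print(get_state()["tool_pos"],get_state()["contact_force"])
d=snapshot("wrist");cv2.imwrite("pics/w1.png",d["img"][:,:,::-1]);print(d["vertical_fov"],d["cx"],d["cy"],np.round(d["extrinsics"],4).tolist())
for k in("red","blue"):
  for s,c,m in blobs(d,k,60): 
    print(k,s,c,np.round(cv2.boxPoints(cv2.minAreaRect(np.argwhere(m)[:,::-1].astype(np.float32))),1).tolist())
E
```

```text
[ 0.60005835 -0.01112067  0.24973116] [ 0.46133183 -0.52030845 -0.76286733]
59.63146687797436 320.0090190063732 241.9323137076539 [[0.2558, 0.9176, 0.3043, 0.6802], [-0.9667, 0.2428, 0.0804, 0.0095], [-0.0001, -0.3148, 0.9492, 0.385], [0.0, 0.0, 0.0, 1.0]]
red [300, 245, 39, 15, 562] [319.2, 252.1] [[300.0, 245.0], [338.0, 245.0], [338.0, 259.0], [300.0, 259.0]]
blue [243, 202, 58, 29, 1476] [272.6, 215.8] [[243.0, 202.0], [300.0, 202.0], [300.0, 230.0], [243.0, 230.0]]
blue [338, 202, 58, 30, 1467] [365.0, 216.5] [[338.0, 202.0], [395.0, 202.0], [395.0, 231.0], [338.0, 231.0]]
```

View pics/w1.png

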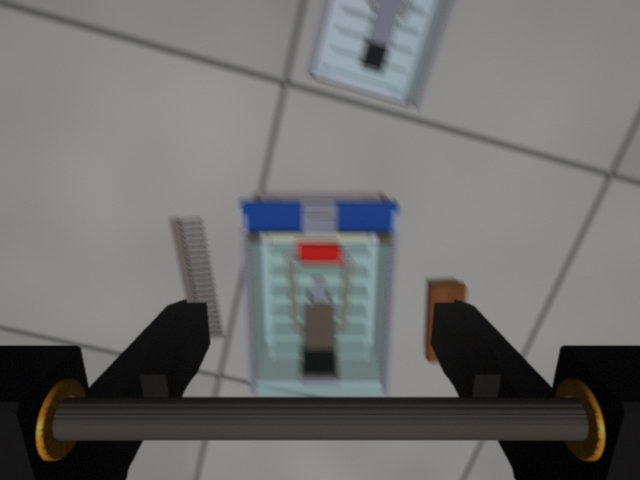

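The wrist view shows the bath square in the picture: pull at (319,252), blue rim u 243–395 and v 202–230, keeper plate at (319,217), lever pad at (319,362). I'll cross-check these numerically.

```bash
cat >> h.py <<'E'
O=np.array([0.5195,-0.0318]);YAW=0.2575
R2=np.array([[np.cos(YAW),-np.sin(YAW)],[np.sin(YAW),np.cos(YAW)]])
def tob(p): p=np.asarray(p); return np.r_[R2.T@(p[:2]-O),p[2]]*1000
def tow(b): b=np.asarray(b)/1000; return np.r_[R2@b[:2]+O,b[2]]
E
python3 - <<'E'
from h import *
W=snapshot("wrist");T=snapshot("top")
print("pull wrist@.164",tob(plane(W,319.2,252,.164)))
for p in [(242.5,201.5),(395.5,201.5),(300.5,230.5),(337.5,231)]: print(p,tob(plane(W,*p,.075)).round(1))
print("tcp",tob(get_state()["tool_pos"]))
c=W["img"][195:240,285:355,::-1];t=T["img"][225:275,305:365,::-1]
cv2.imwrite("pics/k1.png",np.hstack([cv2.resize(c,(700,450),interpolation=cv2.INTER_CUBIC)]))
E
```

```text
pull wrist@.164 [ 93.05990579   6.76557304 164.        ]
(242.5, 201.5) [101.7  65.5  75. ]
(395.5, 201.5) [102.9 -50.2  75. ]
(300.5, 230.5) [79.3 21.7 75. ]
(337.5, 231) [79.2 -6.9 75. ]
tcp [ 83.91228079   1.31978011 249.44938773]
```

View pics/k1.png

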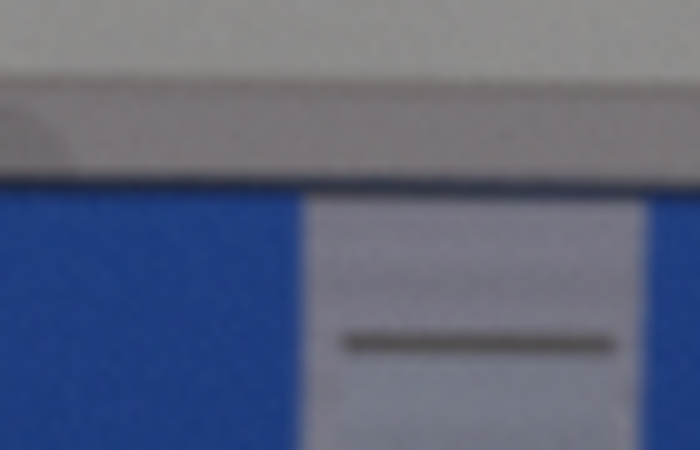

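```bash
python3 - <<'E'
from h import *
for i in range(3):
    s=get_state();W=snapshot("wrist")
    print(s["clock"],s["tool_pos"].round(4),np.round(s["eef_rot"],4),np.array(W["extrinsics"])[:3,3].round(4),np.array(W["extrinsics"])[:3,2].round(4))
    print([ (b[1],b[0][:4]) for k in("red","blue") for b in blobs(W,k,60)])
    print([tob(plane(W,u,v,.075)).round(1).tolist() for u,v in [(242.5,201.5),(395.5,201.5)]])
T=snapshot("top");print(np.array(T["extrinsics"])[:3].round(4))
E
```

```text
2.45 [ 0.6003 -0.0092  0.2494] [ 9.913e-01  1.320e-01  5.000e-04 -8.000e-04] [0.6803 0.0116 0.3848] [0.3032 0.08   0.9495]
[([327.6, 259.0], [307, 249, 43, 21]), ([280.1, 220.8], [248, 206, 61, 31]), ([371.8, 221.6], [344, 208, 60, 29])]
[[96.0, 59.7, 75.0], [96.7, -55.8, 75.0]]
2.5 [ 0.5993 -0.0118  0.2494] [ 9.915e-01  1.305e-01 -3.000e-04  1.000e-04] [0.6795 0.0089 0.3846] [0.3048 0.0809 0.949 ]
[([322.9, 256.0], [302, 245, 43, 22]), ([276.0, 218.1], [244, 204, 61, 30]), ([368.2, 218.5], [340, 204, 61, 30])]
[[94.2, 57.0, 75.0], [94.5, -58.4, 75.0]]
2.55 [ 0.5987 -0.0134  0.2495] [ 9.916e-01  1.293e-01 -6.000e-04  5.000e-04] [0.679  0.0073 0.3846] [0.3055 0.0811 0.9487]
[([320.0, 254.0], [299, 244, 43, 21]), ([273.7, 216.6], [242, 202, 61, 30]), ([366.5, 216.9], [338, 203, 61, 30])]
[[93.3, 55.5, 75.0], [93.3, -60.0, 75.0]]
[[-0.0194  0.9886 -0.1494  0.4348]
 [-0.9998 -0.0202 -0.0042  0.0218]
 [-0.0071  0.1493  0.9888  1.2793]]
```

send_rows([
  {"x": 0, "y": 0, "z": 0, "rx": 0, "ry": 0, "rz": 0, "jaw": 8.8},
  {"x": 0, "y": 0, "z": 0, "rx": 0, "ry": 0, "rz": 0, "jaw": 8.8},
  {"x": 0, "y": 0, "z": 0, "rx": 0, "ry": 0, "rz": 0, "jaw": 8.8},
  {"x": 0, "y": 0, "z": 0, "rx": 0, "ry": 0, "rz": 0, "jaw": 8.8},
  {"x": 0, "y": 0, "z": 0, "rx": 0, "ry": 0, "rz": 0, "jaw": 8.8},
])

```text
clock: 3.15
tool_pos: [0.5993, -0.0126, 0.2498]
eef_rot: [0.992, 0.129, 0.0, 0.0]
contact_force: [0.1, -0.5, -0.3]
opening: 0.997
finger_force: 0.0
```

```bash
cat > w.py <<'E'
from h import *
def look():
    s=get_state();W=snapshot("wrist")
    bl=sorted([b for b in blobs(W,"blue",300)],key=lambda b:b[1][0])
    r=[b for b in blobs(W,"red",200)][0]
    l,t,w,h,_=bl[0][0];L,Tt,ww,hh,_=bl[1][0]
    for u,v in[(l-.5,t+1),(L+ww-.5,Tt+1),(l+w-5,t+h-1),(L+5,Tt+hh-1)]: print((u,v),tob(plane(W,u,v,.075)).round(1))
    T=snapshot("top"); 
    rt=[b for b in blobs(T,"red",30) if abs(b[1][1]-240)<25]
    print("pull",r[1],r[0]); 
    if rt:
        p,e=tri(ray(T,*rt[0][1]),ray(W,*r[1])); print("pull tri w/top",tob(p).round(1),e)
    print("tcp",s["clock"],tob(s["tool_pos"]).round(1),np.round(s["eef_rot"],4),s["contact_force"].round(1))
    return W,T
if __name__=="__main__": look();look()
E
python3 w.py
```

```text
(242.5, 204) [92.3 56.5 75. ]
(398.5, 205) [ 91.6 -61.7  75. ]
(299, 232) [70.1 14.  75. ]
(343, 233) [ 69.4 -20.   75. ]
pull [320.9, 255.0] [300, 245, 43, 21, 896]
tcp 3.15 [ 82.1  -1.7 249.8] [0.9916 0.1295 0.     0.    ] [ 0.1 -0.5 -0.3]
(242.5, 205) [91.5 56.6 75. ]
(399.5, 205) [ 91.6 -62.3  75. ]
(299, 232) [70.2 14.1 75. ]
(343, 233) [ 69.4 -20.   75. ]
pull [321.0, 255.0] [300, 245, 43, 21, 895]
tcp 3.25 [ 82.1  -1.6 249.7] [ 0.9916  0.1295 -0.      0.    ] [0.5 0.4 0.3]
```

```bash
sed -i 's/^O=.*/O=np.array([0.5221,-0.0337]);YAW=0.2575/' h.py; python3 - <<'E'
from h import *
W=snapshot("wrist")
for z in(.160,.164,.168): print(z,tob(plane(W,321,255,z)).round(1))
S=snapshot("scene");T=snapshot("top")
r=blobs(S,"red",15);print([b[1] for b in r],[b[1] for b in blobs(T,"red",15)])
print("top@.164",tob(plane(T,334.4,239.1,.164)).round(1),"scene",tob(plane(S,313.3,229.3,.164)).round(1))
print(tri(ray(W,321,255),ray(S,313.3,229.3)),"tcp",tob(get_state()["tool_pos"]).round(1))
E
```

```text
0.16 [ 80.4  -0.2 160. ]
0.164 [ 81.9  -0.2 164. ]
0.168 [ 83.3  -0.2 168. ]
[[313.2, 229.3], [356.8, 326.9]] [[335.2, 153.2]]
top@.164 [ 81.3   2.3 164. ] scene [ 81.2   2.1 164. ]
(array([ 0.60320965, -0.01252543,  0.16932798]), np.float64(4.465675501046272e-06)) tcp [ 80.1   0.9 249.7]
```

send_rows([
  {"x": 0.2, "y": 0.1, "z": 1.5, "rx": 0, "ry": 0, "rz": 0, "jaw": 8.8},
  {"x": 0, "y": 0, "z": 2.0, "rx": 0, "ry": 0, "rz": 0, "jaw": 8.0},
  {"x": 0, "y": 0, "z": 2.0, "rx": 0, "ry": 0, "rz": 0, "jaw": 6.0},
  {"x": 0, "y": 0, "z": 1.8, "rx": 0, "ry": 0, "rz": 0, "jaw": 5.0},
  {"x": 0, "y": 0, "z": 1.1, "rx": 0, "ry": 0, "rz": 0, "jaw": 4.5},
], grip_force=15)

```text
clock: 4.0
tool_pos: [0.6009, -0.0129, 0.1643]
eef_rot: [0.992, 0.13, -0.001, -0.0]
contact_force: [-0.1, -0.3, 0.1]
opening: 0.659
finger_force: 0.0
```

```bash
python3 - <<'E'
from h import *
W=snapshot("wrist");s=get_state();print(tob(s["tool_pos"]).round(1),s["contact_force"].round(1),[ (b[1],b[0]) for b in blobs(W,"red",100)])
cv2.imwrite("pics/w2.png",W["img"][:,:,::-1])
print(proj(W,s["tool_pos"]))
E
```

```text
[ 80.8   0.2 163.1] [-0.1  0.3 -1.2] [([319.4, 337.1], [286, 321, 67, 35, 2144])]
[318.04958996 339.41997112]
```

View pics/w2.png

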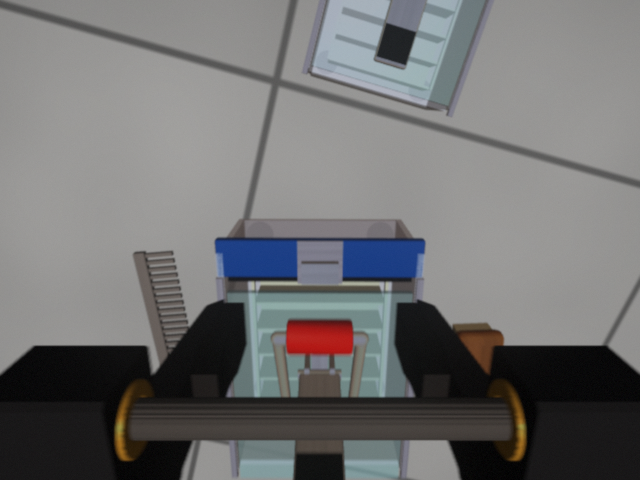

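The pull sits between the jaws at (319,337) and the TCP projects to (318,339), so it is centred. I'll close the jaws and compute the linkage path.

send_rows([
  {"x": 0, "y": 0, "z": 0, "rx": 0, "ry": 0, "rz": 0, "jaw": 2.0},
  {"x": 0, "y": 0, "z": 0, "rx": 0, "ry": 0, "rz": 0, "jaw": 2.0},
  {"x": 0, "y": 0, "z": 0, "rx": 0, "ry": 0, "rz": 0, "jaw": 2.0},
  {"x": 0, "y": 0, "z": 0, "rx": 0, "ry": 0, "rz": 0, "jaw": 2.0},
  {"x": 0, "y": 0, "z": 0, "rx": 0, "ry": 0, "rz": 0, "jaw": 2.0},
], grip_force=20)

```text
clock: 4.55
tool_pos: [0.6021, -0.0126, 0.1664]
eef_rot: [0.992, 0.13, 0.001, -0.0]
contact_force: [0.7, 1.8, 1.3]
opening: 0.264
finger_force: 20.0
```

```bash
cat > link.py <<'E'
import numpy as np
def chain(p,s,L,off):  # p: end point (bath x,z); returns lever angle, loop slope phi
    v=np.array(p)-[18-s,87]; d=np.hypot(*v); a=np.arctan2(v[1],v[0])
    b=np.arccos((24**2+d*d-L*L)/(48*d)); g=a+b
    pin=24*np.array([np.cos(g),np.sin(g)]); w=v-pin
    return np.pi-g+.176, -(np.arctan2(w[1],w[0])-off)
def pull_from_bar(b,s):
    th,ph=chain(b,s,79,0); x=np.array([np.cos(ph),-np.sin(ph)]);z=np.array([np.sin(ph),np.cos(ph)])
    return np.array(b)+18*x+10*z,th,ph
def bar_from_pull(p,s):
    th,ph=chain(p,s,np.hypot(97,10),np.arctan2(10,97)); x=np.array([np.cos(ph),-np.sin(ph)]);z=np.array([np.sin(ph),np.cos(ph)])
    return np.array(p)-18*x-10*z,th,ph
E
python3 - <<'E'
from link import *
np.set_printoptions(precision=2,suppress=True)
for s in(4,8):
    print(s,"start",bar_from_pull((82,165),s))
    for b in[(97,110),(97,100),(97,82),(90,82),(85,82),(80,82),(75,82)]: print(b,*pull_from_bar(b,s))
E
```

```text
4 start (array([ 71.33, 147.39]), np.float64(1.2584488823444306), np.float64(-0.5191141459944917))
(97, 110) [115.08 119.85] 1.914362274454246 0.00840323173640766
(97, 100) [116.17 107.51] 1.9441366520506056 0.13374260964831602
(97, 82) [117.35  85.16] 2.1252480519705337 0.35286876586809707
(90, 82) [110.41  84.73] 1.8496999962259084 0.37415008626010776
(85, 82) [105.41  84.73] 1.6408631693427618 0.3740470317520098
(80, 82) [100.36  85.08] 1.4063656218012852 0.3572017215135163
(75, 82) [95.21 85.95] 1.1167704570989392 0.313892443140625
8 start (array([ 71.03, 147.57]), np.float64(1.3974682303597026), np.float64(-0.5021106469320324))
(97, 110) [114.95 120.08] 2.086672130421028 -0.004720196926853435
(97, 100) [116.06 107.78] 2.111656729855979 0.11952701156630006
(97, 82) [117.27  85.62] 2.2835113710052672 0.33034833269224534
(90, 82) [110.38  84.92] 2.0080540344063906 0.36481824655569367
(85, 82) [105.41  84.71] 1.809207040436495 0.3752413960613827
(80, 82) [100.4   84.77] 1.5966189817336265 0.3722038196764015
(75, 82) [95.34 85.2 ] 1.3543492828917758 0.351165799936575
```

send_rows([
  {"x": 0, "y": 0, "z": 0, "rx": 0, "ry": 0, "rz": 0, "jaw": 3.6},
  {"x": 0, "y": 0, "z": -0.25, "rx": 0, "ry": 0, "rz": 0, "jaw": 3.6},
  {"x": 0, "y": 0, "z": 0, "rx": 0, "ry": 0, "rz": 0, "jaw": 2.0},
  {"x": 0, "y": 0, "z": 0, "rx": 0, "ry": 0, "rz": 0, "jaw": 2.0},
  {"x": 0, "y": 0, "z": 0, "rx": 0, "ry": 0, "rz": 0, "jaw": 2.0},
], grip_force=25)

```text
clock: 5.05
tool_pos: [0.6016, -0.0127, 0.1682]
eef_rot: [0.992, 0.13, 0.0, -0.0]
contact_force: [-0.3, 0.4, 0.5]
opening: 0.263
finger_force: 25.0
```

send_rows([
  {"x": 0.3, "y": 0, "z": 0.4, "rx": 0, "ry": 0, "rz": 0, "jaw": 2.0},
  {"x": 0.3, "y": 0, "z": 0.4, "rx": 0, "ry": 0, "rz": 0, "jaw": 2.0},
  {"x": 0.3, "y": 0, "z": 0.4, "rx": 0, "ry": 0, "rz": 0, "jaw": 2.0},
  {"x": 0.3, "y": 0, "z": 0.4, "rx": 0, "ry": 0, "rz": 0, "jaw": 2.0},
  {"x": 0.3, "y": 0, "z": 0.4, "rx": 0, "ry": 0, "rz": 0, "jaw": 2.0},
])

```text
clock: 5.55
tool_pos: [0.6158, -0.009, 0.1475]
eef_rot: [0.992, 0.13, -0.001, 0.0]
contact_force: [-1.7, 1.2, 1.0]
opening: 0.265
finger_force: 25.0
```

send_rows([
  {"x": 0.36, "y": 0, "z": 0.45, "rx": 0, "ry": 0, "rz": 0, "jaw": 2.0},
  {"x": 0.36, "y": 0, "z": 0.45, "rx": 0, "ry": 0, "rz": 0, "jaw": 2.0},
  {"x": 0.36, "y": 0, "z": 0.45, "rx": 0, "ry": 0, "rz": 0, "jaw": 2.0},
  {"x": 0.36, "y": 0, "z": 0.45, "rx": 0, "ry": 0, "rz": 0, "jaw": 2.0},
  {"x": 0.36, "y": 0, "z": 0.45, "rx": 0, "ry": 0, "rz": 0, "jaw": 2.0},
])

```text
clock: 6.05
tool_pos: [0.6322, -0.0047, 0.1246]
eef_rot: [0.992, 0.129, -0.002, 0.0]
contact_force: [-4.6, -0.2, 0.1]
opening: 0.266
finger_force: 25.0
```

```bash
python3 - <<'E'
from h import *
from link import *
W=snapshot("wrist");S=snapshot("scene");s=get_state();print(tob(s["tool_pos"]).round(1),s["contact_force"].round(1),[ (b[1],b[0]) for b in blobs(W,"red",100)])
print(proj(W,s["tool_pos"]))
r=[b for b in blobs(S,"red",10)];print([b[1] for b in r])
a=W["img"][200:460,160:480,::-1];b=cv2.resize(S["img"][190:290,245:355,::-1],(440,400),interpolation=cv2.INTER_CUBIC)
cv2.imwrite("pics/c3.png",cv2.convertScaleAbs(np.hstack([cv2.resize(a,(355,400)),b][:2])[:, :800],alpha=1.4))
E
```

```text
[114.3  -0.  124.5] [-4.1 -0.2  0.8] [([319.7, 335.3], [288, 319, 65, 34, 2127])]
[318.42451958 338.16106122]
[[356.8, 326.9]]
```

View pics/c3.png

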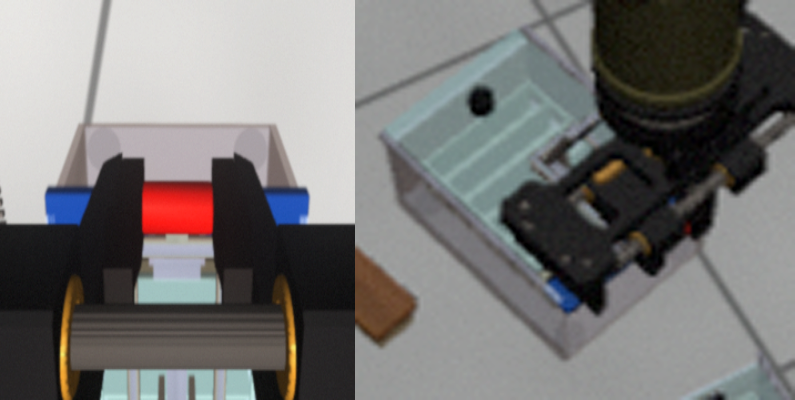

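Left crop: the pull is held, its bar is past the keeper and high. Next I lower it behind the lip.

send_rows([
  {"x": 0.06, "y": 0, "z": 0.4, "rx": 0, "ry": 0, "rz": 0, "jaw": 2.0},
  {"x": 0.06, "y": 0, "z": 0.4, "rx": 0, "ry": 0, "rz": 0, "jaw": 2.0},
  {"x": 0.06, "y": 0, "z": 0.4, "rx": 0, "ry": 0, "rz": 0, "jaw": 2.0},
  {"x": 0.06, "y": 0, "z": 0.4, "rx": 0, "ry": 0, "rz": 0, "jaw": 2.0},
  {"x": 0.06, "y": 0, "z": 0.3, "rx": 0, "ry": 0, "rz": 0, "jaw": 2.0},
])

```text
clock: 6.65
tool_pos: [0.6356, -0.0039, 0.1066]
eef_rot: [0.992, 0.129, -0.001, 0.0]
contact_force: [-5.3, 0.4, 1.3]
opening: 0.264
finger_force: 25.0
```

send_rows([
  {"x": 0, "y": 0, "z": 0.4, "rx": 0, "ry": 0, "rz": 0, "jaw": 2.0},
  {"x": 0, "y": 0, "z": 0.4, "rx": 0, "ry": 0, "rz": 0, "jaw": 2.0},
  {"x": 0, "y": 0, "z": 0.4, "rx": 0, "ry": 0, "rz": 0, "jaw": 2.0},
  {"x": 0, "y": 0, "z": 0.4, "rx": 0, "ry": 0, "rz": 0, "jaw": 2.0},
  {"x": 0, "y": 0, "z": 0.15, "rx": 0, "ry": 0, "rz": 0, "jaw": 2.0},
])

```text
clock: 7.15
tool_pos: [0.6356, -0.0038, 0.0891]
eef_rot: [0.992, 0.13, -0.001, 0.0]
contact_force: [-5.6, -0.8, 3.8]
opening: 0.268
finger_force: 25.0
```

```bash
python3 - <<'E'
from h import *
W=snapshot("wrist");s=get_state();print(tob(s["tool_pos"]).round(1),(R2.T@s["contact_force"][:2]).round(1),s["contact_force"].round(1),[ (b[1],b[0]) for b in blobs(W,"red",100)])
print(proj(W,s["tool_pos"]))
cv2.imwrite("pics/c4.png",cv2.convertScaleAbs(cv2.resize(W["img"][260:430,220:420,::-1],(700,595),interpolation=cv2.INTER_CUBIC),alpha=1.4))
E
```

```text
[117.4  -0.   89. ] [-5.6  1.9] [-5.9  0.4  2. ] [([319.5, 339.0], [288, 323, 65, 33, 2088])]
[318.36259138 339.46232719]
```

View pics/c4.png

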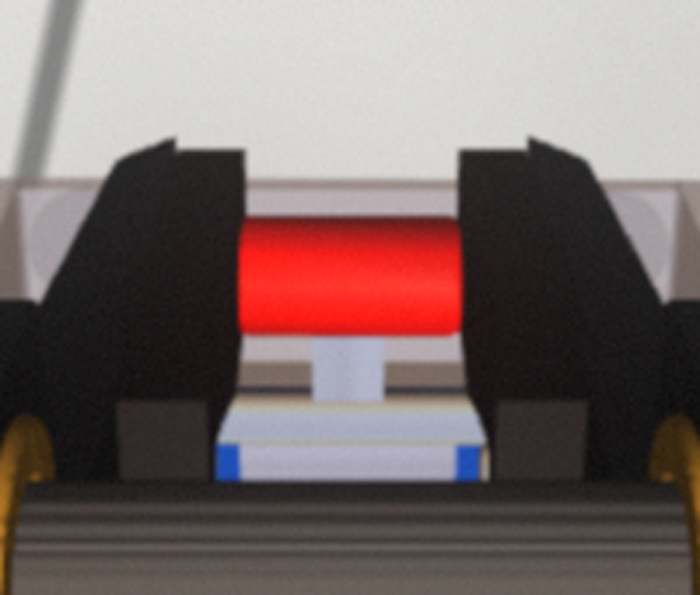

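The pull is at (319,339) in the full frame, with the bar's white tab beyond the lip and no keeper contact. Now I draw back slowly.

send_rows([
  {"x": -0.2, "y": 0, "z": 0.1, "rx": 0, "ry": 0, "rz": 0, "jaw": 2.0},
  {"x": -0.2, "y": 0, "z": 0, "rx": 0, "ry": 0, "rz": 0, "jaw": 2.0},
  {"x": -0.2, "y": 0, "z": 0, "rx": 0, "ry": 0, "rz": 0, "jaw": 2.0},
  {"x": -0.2, "y": 0, "z": 0, "rx": 0, "ry": 0, "rz": 0, "jaw": 2.0},
  {"x": -0.1, "y": 0, "z": 0, "rx": 0, "ry": 0, "rz": 0, "jaw": 2.0},
])

```text
clock: 7.7
tool_pos: [0.6315, -0.0048, 0.0895]
eef_rot: [0.992, 0.13, 0.005, -0.0]
contact_force: [4.5, 1.9, 0.4]
opening: 0.268
finger_force: 25.0
```

send_rows([
  {"x": -0.05, "y": 0, "z": 0, "rx": 0, "ry": 0, "rz": 0, "jaw": 2.0},
  {"x": -0.05, "y": 0, "z": 0, "rx": 0, "ry": 0, "rz": 0, "jaw": 2.0},
  {"x": -0.05, "y": 0, "z": 0, "rx": 0, "ry": 0, "rz": 0, "jaw": 2.0},
  {"x": -0.05, "y": 0, "z": 0, "rx": 0, "ry": 0, "rz": 0, "jaw": 2.0},
  {"x": -0.05, "y": 0, "z": 0, "rx": 0, "ry": 0, "rz": 0, "jaw": 2.0},
])

```text
clock: 8.2
tool_pos: [0.6292, -0.0055, 0.0894]
eef_rot: [0.992, 0.13, 0.005, -0.0]
contact_force: [5.1, 2.7, 0.6]
opening: 0.265
finger_force: 25.0
```

```bash
cat > st.py <<'E'
from h import *
W=snapshot("wrist");s=get_state()
print(s["clock"],tob(s["tool_pos"]).round(2),"F",(R2.T@s["contact_force"][:2]).round(1),s["contact_force"][2].round(1),"M",s["moment"].round(2),np.round(s["eef_rot"],4),[b[1] for b in blobs(W,"red",100)],proj(W,s["tool_pos"]).round(1))
E
python3 st.py;python3 st.py;python3 - <<'E'
from h import *
W=snapshot("wrist");cv2.imwrite("pics/c5.png",cv2.convertScaleAbs(cv2.resize(W["img"][260:430,220:420,::-1],(700,595),interpolation=cv2.INTER_CUBIC),alpha=1.4))
E
```

```text
8.25 [1.1065e+02 3.0000e-02 8.9420e+01] F [4.1 0.9] 0.2 M [ 0.46 -0.71 -0.03] [ 9.915e-01  1.298e-01  4.400e-03 -3.000e-04] [[319.7, 338.4]] [318.5 339.9]
8.3 [1.1066e+02 3.0000e-02 8.9420e+01] F [5.  0.9] -0.0 M [ 0.44 -0.82 -0.01] [ 9.915e-01  1.298e-01  4.400e-03 -3.000e-04] [[319.6, 338.5]] [318.5 339.6]
```

View pics/c5.png

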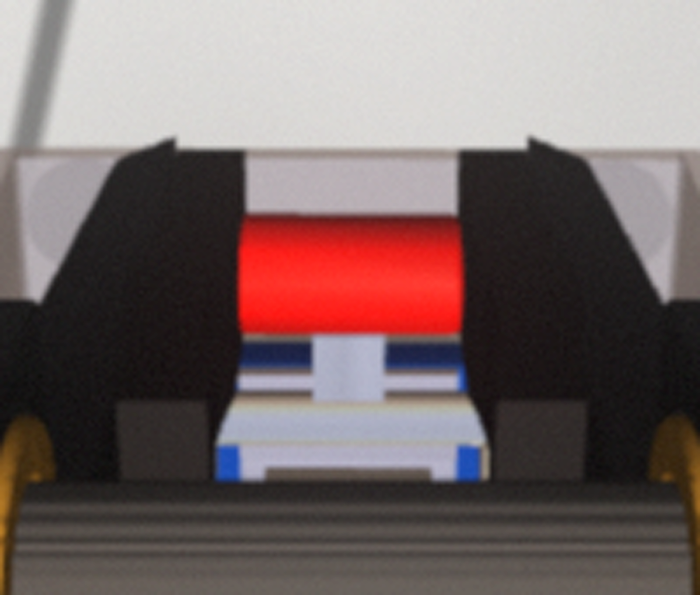

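send_rows([
  {"x": -0.05, "y": 0, "z": 0, "rx": 0, "ry": 0, "rz": 0, "jaw": 2.0},
  {"x": -0.05, "y": 0, "z": 0, "rx": 0, "ry": 0, "rz": 0, "jaw": 2.0},
  {"x": -0.05, "y": 0, "z": 0, "rx": 0, "ry": 0, "rz": 0, "jaw": 2.0},
  {"x": -0.05, "y": 0, "z": 0, "rx": 0, "ry": 0, "rz": 0, "jaw": 2.0},
  {"x": 0, "y": 0, "z": 0, "rx": 0, "ry": 0, "rz": 0, "jaw": 2.0},
])

```text
clock: 8.85
tool_pos: [0.6272, -0.006, 0.0894]
eef_rot: [0.992, 0.13, 0.004, -0.0]
contact_force: [5.0, 2.3, 0.8]
opening: 0.266
finger_force: 25.0
```

```bash
python3 st.py
```

```text
8.9 [1.0863e+02 2.0000e-02 8.9390e+01] F [5.2 1.3] 0.8 M [ 0.42 -0.78 -0.06] [ 9.915e-01  1.299e-01  4.400e-03 -3.000e-04] [[319.5, 338.6]] [318.5 339.6]
```

send_rows([
  {"x": -0.06, "y": 0, "z": 0, "rx": 0, "ry": 0, "rz": 0, "jaw": 2.0},
  {"x": -0.06, "y": 0, "z": 0, "rx": 0, "ry": 0, "rz": 0, "jaw": 2.0},
  {"x": -0.06, "y": 0, "z": 0, "rx": 0, "ry": 0, "rz": 0, "jaw": 2.0},
  {"x": -0.06, "y": 0, "z": 0, "rx": 0, "ry": 0, "rz": 0, "jaw": 2.0},
  {"x": -0.06, "y": 0, "z": 0, "rx": 0, "ry": 0, "rz": 0, "jaw": 2.0},
])

```text
clock: 9.4
tool_pos: [0.6245, -0.0067, 0.0894]
eef_rot: [0.992, 0.13, 0.005, -0.0]
contact_force: [4.2, 1.6, -0.2]
opening: 0.265
finger_force: 25.0
```

send_rows([
  {"x": -0.06, "y": 0, "z": 0, "rx": 0, "ry": 0, "rz": 0, "jaw": 2.0},
  {"x": -0.06, "y": 0, "z": 0, "rx": 0, "ry": 0, "rz": 0, "jaw": 2.0},
  {"x": -0.06, "y": 0, "z": 0, "rx": 0, "ry": 0, "rz": 0, "jaw": 2.0},
  {"x": -0.06, "y": 0, "z": 0, "rx": 0, "ry": 0, "rz": 0, "jaw": 2.0},
  {"x": -0.06, "y": 0, "z": 0, "rx": 0, "ry": 0, "rz": 0, "jaw": 2.0},
])

```text
clock: 9.9
tool_pos: [0.6215, -0.0075, 0.0894]
eef_rot: [0.992, 0.13, 0.005, -0.0]
contact_force: [6.2, 2.8, 0.1]
opening: 0.266
finger_force: 25.0
```

```bash
python3 st.py
```

```text
9.95 [1.0282e+02 4.0000e-02 8.9410e+01] F [7.  0.9] 0.7 M [ 0.5  -0.85 -0.04] [ 9.915e-01  1.299e-01  4.600e-03 -3.000e-04] [[319.5, 338.3]] [318.5 339.5]
```

send_rows([
  {"x": -0.05, "y": 0, "z": 0, "rx": 0, "ry": 0, "rz": 0, "jaw": 2.0},
  {"x": -0.05, "y": 0, "z": 0, "rx": 0, "ry": 0, "rz": 0, "jaw": 2.0},
  {"x": -0.05, "y": 0, "z": 0, "rx": 0, "ry": 0, "rz": 0, "jaw": 2.0},
  {"x": -0.05, "y": 0, "z": 0, "rx": 0, "ry": 0, "rz": 0, "jaw": 2.0},
  {"x": 0, "y": 0, "z": 0, "rx": 0, "ry": 0, "rz": 0, "jaw": 2.0},
])

```text
clock: 10.45
tool_pos: [0.6214, -0.0075, 0.0898]
eef_rot: [0.991, 0.13, 0.007, -0.0]
contact_force: [8.4, 2.9, -0.1]
opening: 0.267
finger_force: 25.0
```

```bash
python3 st.py
```

```text
10.5 [1.0269e+02 7.0000e-02 8.9810e+01] F [8.5 0.6] -0.5 M [ 0.62 -1.43  0.09] [ 9.915e-01  1.300e-01  6.500e-03 -5.000e-04] [[319.6, 338.2]] [318.4 339.6]
```

Contact at TCP x≈102.7. To be sure it is the post and not the lip edge, I'll back off, go 3 mm lower and draw again.

send_rows([
  {"x": 0.25, "y": 0, "z": 0, "rx": 0, "ry": 0, "rz": 0, "jaw": 2.0},
  {"x": 0.25, "y": 0, "z": 0.15, "rx": 0, "ry": 0, "rz": 0, "jaw": 2.0},
  {"x": 0, "y": 0, "z": 0.15, "rx": 0, "ry": 0, "rz": 0, "jaw": 2.0},
  {"x": -0.15, "y": 0, "z": 0, "rx": 0, "ry": 0, "rz": 0, "jaw": 2.0},
  {"x": -0.1, "y": 0, "z": 0, "rx": 0, "ry": 0, "rz": 0, "jaw": 2.0},
])

```text
clock: 11.0
tool_pos: [0.6214, -0.0076, 0.0857]
eef_rot: [0.992, 0.13, 0.004, -0.0]
contact_force: [8.0, 2.7, -1.7]
opening: 0.267
finger_force: 25.0
```

```bash
python3 st.py
```

```text
11.05 [1.0267e+02 2.0000e-02 8.5650e+01] F [9.  1.1] -2.1 M [ 0.54 -1.46  0.02] [ 9.915e-01  1.298e-01  4.000e-03 -3.000e-04] [[319.4, 338.3]] [318.4 339.5]
```

send_rows([
  {"x": -0.08, "y": 0, "z": 0, "rx": 0, "ry": 0, "rz": 0, "jaw": 2.0},
  {"x": -0.08, "y": 0, "z": 0, "rx": 0, "ry": 0, "rz": 0, "jaw": 2.0},
  {"x": -0.08, "y": 0, "z": 0, "rx": 0, "ry": 0, "rz": 0, "jaw": 2.0},
  {"x": 0, "y": 0, "z": 0, "rx": 0, "ry": 0, "rz": 0, "jaw": 2.0},
  {"x": 0, "y": 0, "z": 0, "rx": 0, "ry": 0, "rz": 0, "jaw": 2.0},
])

```text
clock: 11.55
tool_pos: [0.6212, -0.0075, 0.0863]
eef_rot: [0.991, 0.13, 0.006, -0.0]
contact_force: [8.9, 3.5, -0.6]
opening: 0.269
finger_force: 25.0
```

```bash
python3 st.py
```

```text
11.6 [1.0252e+02 1.0000e-02 8.6320e+01] F [10.3  0.8] -0.5 M [ 0.76 -2.05 -0.04] [ 9.915e-01  1.299e-01  6.300e-03 -5.000e-04] [[319.6, 338.1]] [318.5 339.5]
```

Same stop 4 mm lower, so it is the post, with the bar under the lip. Free drag is about 5 N, so I draw a little more to put about 7 N on the keeper.

send_rows([
  {"x": -0.06, "y": 0, "z": 0, "rx": 0, "ry": 0, "rz": 0, "jaw": 2.0},
  {"x": -0.06, "y": 0, "z": 0, "rx": 0, "ry": 0, "rz": 0, "jaw": 2.0},
  {"x": 0, "y": 0, "z": 0, "rx": 0, "ry": 0, "rz": 0, "jaw": 2.0},
  {"x": 0, "y": 0, "z": 0, "rx": 0, "ry": 0, "rz": 0, "jaw": 2.0},
  {"x": 0, "y": 0, "z": 0, "rx": 0, "ry": 0, "rz": 0, "jaw": 2.0},
])

```text
clock: 12.1
tool_pos: [0.6212, -0.0076, 0.0865]
eef_rot: [0.991, 0.13, 0.007, -0.001]
contact_force: [12.1, 3.9, -2.3]
opening: 0.266
finger_force: 25.0
```

```bash
python3 st.py;python3 st.py; python3 st.py; python3 -c "
from link import *
for s in(3,6,9):print(s,bar_from_pull((102.2,84.5),s))"
```

```text
12.15 [1.0248e+02 4.0000e-02 8.6440e+01] F [13.   0.3] -2.6 M [ 0.84 -2.45 -0.  ] [ 9.915e-01  1.301e-01  7.500e-03 -6.000e-04] [[319.7, 338.0]] [318.5 339.6]
12.2 [1.0246e+02 4.0000e-02 8.6450e+01] F [12.6  0.4] -1.7 M [ 0.81 -2.45  0.04] [ 9.915e-01  1.301e-01  7.400e-03 -6.000e-04] [[319.7, 338.1]] [318.5 339.6]
12.25 [1.0248e+02 3.0000e-02 8.6440e+01] F [13.3  0.4] -1.9 M [ 0.89 -2.45 -0.  ] [ 9.915e-01  1.300e-01  7.500e-03 -6.000e-04] [[319.7, 338.0]] [318.5 339.6]
3 (array([81.81025721, 81.62625872]), np.float64(1.4540189738367988), np.float64(0.3670802262546984))
6 (array([81.7885521 , 81.78471091]), np.float64(1.5909170841564464), np.float64(0.3748472250396041))
9 (array([81.78048071, 81.84609116]), np.float64(1.7198452864020801), np.float64(0.37785377620964))
```

send_rows([
  {"x": 0.15, "y": 0, "z": 0, "rx": 0, "ry": 0, "rz": 0, "jaw": 2.0},
  {"x": 0.15, "y": 0, "z": 0, "rx": 0, "ry": 0, "rz": 0, "jaw": 2.0},
  {"x": 0.1, "y": 0, "z": 0, "rx": 0, "ry": 0, "rz": 0, "jaw": 2.0},
  {"x": 0, "y": 0, "z": 0, "rx": 0, "ry": 0, "rz": 0, "jaw": 2.0},
  {"x": 0, "y": 0, "z": 0, "rx": 0, "ry": 0, "rz": 0, "jaw": 2.0},
])

```text
clock: 12.75
tool_pos: [0.6214, -0.0075, 0.086]
eef_rot: [0.992, 0.13, 0.003, -0.0]
contact_force: [6.2, 2.8, 2.3]
opening: 0.271
finger_force: 25.0
```

```bash
python3 st.py
```

```text
12.8 [ 1.0267e+02 -2.0000e-02  8.5990e+01] F [6.6 1.7] 2.1 M [ 0.57 -1.1   0.08] [ 9.915e-01  1.298e-01  3.500e-03 -2.000e-04] [[319.4, 338.2]] [318.6 339.6]
```

send_rows([
  {"x": 0.15, "y": 0, "z": 0, "rx": 0, "ry": 0, "rz": 0, "jaw": 2.0},
  {"x": 0.15, "y": 0, "z": 0, "rx": 0, "ry": 0, "rz": 0, "jaw": 2.0},
  {"x": 0, "y": 0, "z": 0, "rx": 0, "ry": 0, "rz": 0, "jaw": 4.0},
  {"x": 0, "y": 0, "z": 0, "rx": 0, "ry": 0, "rz": 0, "jaw": 4.5},
  {"x": 0, "y": 0, "z": 0, "rx": 0, "ry": 0, "rz": 0, "jaw": 4.5},
])

```text
clock: 13.3
tool_pos: [0.6199, -0.0087, 0.0846]
eef_rot: [0.992, 0.129, -0.001, 0.0]
contact_force: [-0.3, -0.3, 0.5]
opening: 0.499
finger_force: 0.0
```

```bash
python3 st.py
```

```text
13.35 [101.23  -0.56  84.67] F [-0.1 -0.1] 0.3 M [-0.02  0.01 -0.01] [ 9.916e-01  1.293e-01 -1.200e-03  3.000e-04] [[317.0, 335.0]] [318.1 339. ]
```

send_rows([
  {"x": 0, "y": 0, "z": -0.5, "rx": 0, "ry": 0, "rz": 0, "jaw": 5.0},
  {"x": 0, "y": 0, "z": -2.0, "rx": 0, "ry": 0, "rz": 0, "jaw": 5.0},
  {"x": 0, "y": 0, "z": -4.0, "rx": 0, "ry": 0, "rz": 0, "jaw": 5.0},
  {"x": 0, "y": 0, "z": -4.0, "rx": 0, "ry": 0, "rz": 0, "jaw": 2.0},
  {"x": 0, "y": 0, "z": -3.0, "rx": 0, "ry": 0, "rz": 0, "jaw": 0},
])

```text
clock: 13.85
tool_pos: [0.6216, -0.0078, 0.223]
eef_rot: [0.992, 0.129, 0.001, 0.0]
contact_force: [0.3, 0.6, 0.3]
opening: 0.407
finger_force: 0.0
```

send_rows([
  {"x": 0, "y": 0, "z": 0, "rx": 0, "ry": 0, "rz": 0, "jaw": 0},
  {"x": 0, "y": 0, "z": 0, "rx": 0, "ry": 0, "rz": 0, "jaw": 0},
  {"x": 0, "y": 0, "z": 0, "rx": 0, "ry": 0, "rz": 0, "jaw": 0},
  {"x": 0, "y": 0, "z": 0, "rx": 0, "ry": 0, "rz": 0, "jaw": 0},
  {"x": 0, "y": 0, "z": 0, "rx": 0, "ry": 0, "rz": 0, "jaw": 0},
])

```text
clock: 14.35
tool_pos: [0.6206, -0.0077, 0.219]
eef_rot: [0.992, 0.13, -0.001, -0.0]
contact_force: [0.0, 0.4, 0.0]
opening: 0.002
finger_force: 0.0
```

```bash
python3 st.py; python3 - <<'E'
from h import *
W=snapshot("wrist");S=snapshot("scene")
a=cv2.resize(W["img"][190:430,200:440,::-1],(400,400));b=cv2.resize(S["img"][190:290,240:340,::-1],(400,400),interpolation=cv2.INTER_CUBIC)
cv2.imwrite("pics/c6.png",cv2.convertScaleAbs(np.hstack([a,b]),alpha=1.4))
E
```

```text
14.4 [1.0203e+02 3.0000e-02 2.1925e+02] F [ 0.2 -0.2] -0.1 M [-0.01 -0.05  0.02] [ 9.916e-01  1.296e-01 -9.000e-04 -0.000e+00] [[319.8, 231.9]] [318.5 339.5]
```

View pics/c6.png

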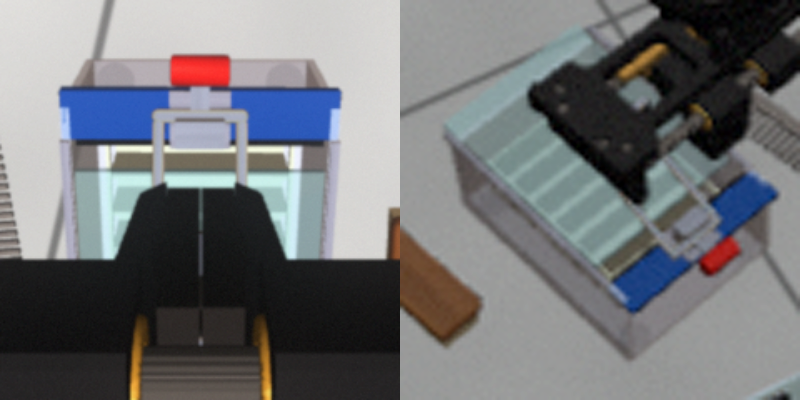

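Left crop: the loop is around the keeper block with its bar behind it, red pull at crop (200,70) over the front end. The lid gap is still open and the lever is up. Now I bring the closed fingers in front of the pad.

send_rows([
  {"x": -1.1, "y": 0, "z": 1.1, "rx": 0, "ry": 0, "rz": 0, "jaw": 0},
  {"x": -1.1, "y": 0, "z": 1.2, "rx": 0, "ry": 0, "rz": 0, "jaw": 0},
  {"x": -1.0, "y": 0, "z": 1.2, "rx": 0, "ry": 0, "rz": 0, "jaw": 0},
  {"x": -1.0, "y": 0, "z": 1.2, "rx": 0, "ry": 0, "rz": 0, "jaw": 0},
  {"x": -0.8, "y": 0, "z": 0.9, "rx": 0, "ry": 0, "rz": 0, "jaw": 0},
], grip_force=10)

```text
clock: 15.0
tool_pos: [0.572, -0.0207, 0.1634]
eef_rot: [0.992, 0.13, -0.001, 0.0]
contact_force: [0.7, 0.1, 0.3]
opening: 0.007
finger_force: 0.0
```

send_rows([
  {"x": -0.2, "y": 0, "z": 0, "rx": 0, "ry": 0, "rz": 0, "jaw": 0},
  {"x": -0.3, "y": 0, "z": 0, "rx": 0, "ry": 0, "rz": 0, "jaw": 0},
  {"x": -0.3, "y": 0, "z": 0, "rx": 0, "ry": 0, "rz": 0, "jaw": 0},
  {"x": -0.3, "y": 0, "z": 0, "rx": 0, "ry": 0, "rz": 0, "jaw": 0},
  {"x": -0.3, "y": 0, "z": 0, "rx": 0, "ry": 0, "rz": 0, "jaw": 0},
])

```text
clock: 15.5
tool_pos: [0.5609, -0.0237, 0.1651]
eef_rot: [0.992, 0.13, 0.002, -0.0]
contact_force: [1.6, 0.8, 2.1]
opening: 0.007
finger_force: 0.9
```

```bash
python3 st.py
```

```text
15.55 [ 39.15  -0.33 164.94] F [2.2 0.2] 1.1 M [ 0.08 -0.26 -0.01] [9.916e-01 1.296e-01 1.200e-03 1.000e-04] [[318.8, 149.7]] [318.6 341.6]
```

send_rows([
  {"x": -0.5, "y": 0, "z": 0, "rx": 0, "ry": 0, "rz": 0, "jaw": 0},
  {"x": -0.5, "y": 0, "z": 0, "rx": 0, "ry": 0, "rz": 0, "jaw": 0},
  {"x": -0.5, "y": 0, "z": 0, "rx": 0, "ry": 0, "rz": 0, "jaw": 0},
  {"x": -0.5, "y": 0, "z": 0, "rx": 0, "ry": 0, "rz": 0, "jaw": 0},
  {"x": -0.5, "y": 0, "z": 0, "rx": 0, "ry": 0, "rz": 0, "jaw": 0},
])

```text
clock: 16.05
tool_pos: [0.5363, -0.0303, 0.1648]
eef_rot: [0.992, 0.13, 0.002, -0.0]
contact_force: [4.8, 1.5, 1.6]
opening: 0.007
finger_force: 2.5
```

```bash
python3 st.py; python3 - <<'E'
from h import *
W=snapshot("wrist");cv2.imwrite("pics/c7.png",cv2.resize(W["img"][60:360,120:520,::-1],(800,600)))
E
```

```text
16.1 [ 13.19  -0.33 164.59] F [3.2 0.6] 2.6 M [ 0.32 -0.7  -0.  ] [9.916e-01 1.295e-01 6.000e-04 0.000e+00] [[318.9, 97.9]] [318.5 342.6]
```

send_rows([
  {"x": -0.35, "y": 0, "z": 0.06, "rx": 0, "ry": 0, "rz": 0, "jaw": 0},
  {"x": -0.35, "y": 0, "z": 0.1, "rx": 0, "ry": 0, "rz": 0, "jaw": 0},
  {"x": -0.35, "y": 0, "z": 0.14, "rx": 0, "ry": 0, "rz": 0, "jaw": 0},
  {"x": -0.35, "y": 0, "z": 0.17, "rx": 0, "ry": 0, "rz": 0, "jaw": 0},
  {"x": -0.35, "y": 0, "z": 0.2, "rx": 0, "ry": 0, "rz": 0, "jaw": 0},
])

```text
clock: 16.65
tool_pos: [0.5174, -0.0352, 0.157]
eef_rot: [0.992, 0.13, -0.001, 0.0]
contact_force: [2.5, 0.4, 1.0]
opening: 0.005
finger_force: 1.6
```

```bash
cat >> st.py <<'E'
r=[b for b in blobs(W,"red",100)]
if r: print("pull@85",tob(plane(W,*r[0][1],.085)).round(1))
E
python3 st.py
```

```text
16.7 [ -5.73  -0.31 156.7 ] F [ 2.3 -0.2] 0.4 M [ 0.23 -0.67 -0.04] [ 0.9916  0.1294 -0.0013  0.    ] [[319.1, 49.4]] [318.5 341. ]
pull@85 [100.8  -0.3  85. ]
```

send_rows([
  {"x": -0.43, "y": 0, "z": 0.25, "rx": 0, "ry": 0, "rz": 0, "jaw": 0},
  {"x": -0.42, "y": 0, "z": 0.28, "rx": 0, "ry": 0, "rz": 0, "jaw": 0},
  {"x": -0.4, "y": 0, "z": 0.32, "rx": 0, "ry": 0, "rz": 0, "jaw": 0},
  {"x": -0.36, "y": 0, "z": 0.36, "rx": 0, "ry": 0, "rz": 0, "jaw": 0},
  {"x": -0.33, "y": 0, "z": 0.4, "rx": 0, "ry": 0, "rz": 0, "jaw": 0},
])

```text
clock: 17.2
tool_pos: [0.4993, -0.0401, 0.1412]
eef_rot: [0.992, 0.13, 0.0, 0.0]
contact_force: [3.3, 1.9, 0.8]
opening: 0.002
finger_force: 1.7
```

```bash
python3 st.py
```

```text
17.25 [-24.76  -0.32 140.59] F [ 2.4 -0. ] 0.7 M [ 0.19 -0.74  0.07] [ 0.9916  0.1295 -0.001   0.    ] [[319.6, 5.2]] [318.4 341.3]
pull@85 [96.8 -0.6 85. ]
```

```bash
python3 - <<'E'
from h import *
for n in("top","scene"):
    d=snapshot(n); print(n,[(b[1],b[0],tob(plane(d,*b[1],.085)).round(1).tolist()) for b in blobs(d,"red",8)])
E
```

```text
top [([335.1, 153.4], [332, 152, 7, 4, 24], [283.4, -60.0, 85.0]), ([331.4, 236.4], [327, 234, 10, 6, 46], [99.7, 1.9, 85.0])]
scene [([319.1, 250.0], [315, 246, 9, 9, 43], [94.5, 5.7, 85.0]), ([356.8, 326.9], [353, 325, 8, 5, 26], [293.8, -69.7, 85.0])]
```

send_rows([
  {"x": -0.26, "y": 0, "z": 0.36, "rx": 0, "ry": 0, "rz": 0, "jaw": 0},
  {"x": -0.23, "y": 0, "z": 0.36, "rx": 0, "ry": 0, "rz": 0, "jaw": 0},
  {"x": -0.2, "y": 0, "z": 0.36, "rx": 0, "ry": 0, "rz": 0, "jaw": 0},
  {"x": -0.18, "y": 0, "z": 0.36, "rx": 0, "ry": 0, "rz": 0, "jaw": 0},
  {"x": -0.15, "y": 0, "z": 0.36, "rx": 0, "ry": 0, "rz": 0, "jaw": 0},
])

```text
clock: 17.85
tool_pos: [0.4886, -0.0429, 0.1229]
eef_rot: [0.992, 0.129, -0.001, 0.0]
contact_force: [-0.9, 0.8, 2.2]
opening: 0.005
finger_force: 1.1
```

```bash
python3 st.py; python3 - <<'E'
from h import *
t,d=snapshot("top"),snapshot("scene")
rt=[b for b in blobs(t,"red",8) if b[1][1]>200][0];rs=[b for b in blobs(d,"red",8) if b[1][1]<300][0]
p,e=tri(ray(t,*rt[1]),ray(d,*rs[1]));print(tob(p),e,rt[1],rs[:2])
E
```

```text
17.9 [-35.07  -0.34 122.46] F [-0.8 -0.7] 1.3 M [-0.05 -0.05 -0.07] [ 0.9916  0.1295 -0.0014  0.    ] [] [318.4 339.6]
[97.45550137  2.25576871 95.34649193] 0.00013721242939746257 [331.6, 236.7] ([314, 246, 10, 8, 46], [318.8, 249.4])
```

send_rows([
  {"x": -0.14, "y": 0, "z": 0.36, "rx": 0, "ry": 0, "rz": 0, "jaw": 0},
  {"x": -0.12, "y": 0, "z": 0.36, "rx": 0, "ry": 0, "rz": 0, "jaw": 0},
  {"x": -0.1, "y": 0, "z": 0.36, "rx": 0, "ry": 0, "rz": 0, "jaw": 0},
  {"x": -0.08, "y": 0, "z": 0.36, "rx": 0, "ry": 0, "rz": 0, "jaw": 0},
  {"x": -0.06, "y": 0, "z": 0.3, "rx": 0, "ry": 0, "rz": 0, "jaw": 0},
])

```text
clock: 18.5
tool_pos: [0.4849, -0.0439, 0.1056]
eef_rot: [0.992, 0.13, 0.0, 0.0]
contact_force: [0.3, -0.2, -0.1]
opening: 0.002
finger_force: 0.2
```

```bash
python3 st.py
```

```text
18.55 [-38.99  -0.36 105.26] F [-0.5 -0.3] 0.4 M [-0.   -0.01 -0.06] [ 9.916e-01  1.295e-01 -5.000e-04 -0.000e+00] [] [318.3 340.1]
```

send_rows([
  {"x": 0, "y": 0, "z": -0.3, "rx": 0, "ry": 0, "rz": 0, "jaw": 0},
  {"x": -0.45, "y": 0, "z": 0, "rx": 0, "ry": 0, "rz": 0, "jaw": 0},
  {"x": -0.45, "y": 0, "z": 0, "rx": 0, "ry": 0, "rz": 0, "jaw": 0},
  {"x": 0, "y": 0, "z": 0.3, "rx": 0, "ry": 0, "rz": 0, "jaw": 0},
  {"x": 0, "y": 0, "z": 0.15, "rx": 0, "ry": 0, "rz": 0, "jaw": 0},
])

```text
clock: 19.05
tool_pos: [0.4759, -0.0464, 0.1044]
eef_rot: [0.992, 0.129, -0.0, 0.0]
contact_force: [-0.2, 0.2, 0.4]
opening: 0.006
finger_force: 0.1
```

send_rows([
  {"x": 0, "y": 0, "z": 0.1, "rx": 0, "ry": 0, "rz": 0, "jaw": 0},
  {"x": 0, "y": 0, "z": 0.05, "rx": 0, "ry": 0, "rz": 0, "jaw": 0},
  {"x": 0, "y": 0, "z": 0.05, "rx": 0, "ry": 0, "rz": 0, "jaw": 0},
  {"x": 0, "y": 0, "z": 0, "rx": 0, "ry": 0, "rz": 0, "jaw": 0},
  {"x": 0, "y": 0, "z": 0, "rx": 0, "ry": 0, "rz": 0, "jaw": 0},
])

```text
clock: 19.55
tool_pos: [0.4763, -0.0462, 0.1025]
eef_rot: [0.992, 0.13, 0.0, 0.0]
contact_force: [-0.3, 0.7, -0.2]
opening: 0.006
finger_force: 0.0
```

```bash
python3 st.py
```

```text
19.6 [-47.54  -0.48 102.54] F [ 0.9 -0.7] 0.1 M [-0.03 -0.01 -0.  ] [9.916e-01 1.295e-01 1.000e-04 0.000e+00] [] [318.6 339.6]
```

send_rows([
  {"x": 0, "y": 0, "z": 0.05, "rx": 0, "ry": 0, "rz": 0, "jaw": 0},
  {"x": 0, "y": 0, "z": 0.05, "rx": 0, "ry": 0, "rz": 0, "jaw": 0},
  {"x": 0, "y": 0, "z": 0.05, "rx": 0, "ry": 0, "rz": 0, "jaw": 0},
  {"x": 0, "y": 0, "z": 0.05, "rx": 0, "ry": 0, "rz": 0, "jaw": 0},
  {"x": 0, "y": 0, "z": 0.05, "rx": 0, "ry": 0, "rz": 0, "jaw": 0},
])

```text
clock: 20.1
tool_pos: [0.4762, -0.0463, 0.101]
eef_rot: [0.992, 0.129, 0.0, 0.0]
contact_force: [-2.4, -0.0, 16.4]
opening: 0.007
finger_force: 8.3
```

```bash
python3 st.py
```

```text
20.15 [-47.61  -0.5  101.  ] F [-2.4  0.8] 13.3 M [0.09 0.4  0.02] [9.916e-01 1.295e-01 4.000e-04 2.000e-04] [] [318.5 339.7]
```

send_rows([
  {"x": 0, "y": 0, "z": 0, "rx": 0, "ry": 0, "rz": 0, "jaw": 0},
  {"x": 0, "y": 0, "z": 0, "rx": 0, "ry": 0, "rz": 0, "jaw": 0},
  {"x": 0, "y": 0, "z": 0, "rx": 0, "ry": 0, "rz": 0, "jaw": 0},
  {"x": 0, "y": 0, "z": 0, "rx": 0, "ry": 0, "rz": 0, "jaw": 0},
  {"x": 0, "y": 0, "z": 0, "rx": 0, "ry": 0, "rz": 0, "jaw": 0},
])

```text
clock: 20.65
tool_pos: [0.4762, -0.0463, 0.101]
eef_rot: [0.992, 0.13, 0.0, 0.0]
contact_force: [-2.1, -0.3, 13.6]
opening: 0.008
finger_force: 6.5
```

A steady 13.6 N push on the flat lever. I let go, move well clear, and check numerically that the lid is shut and the lever is flat.

send_rows([
  {"x": 0, "y": 0, "z": -0.5, "rx": 0, "ry": 0, "rz": 0, "jaw": 0},
  {"x": 0, "y": 0, "z": -3, "rx": 0, "ry": 0, "rz": 0, "jaw": 0},
  {"x": 0, "y": 0, "z": -4, "rx": 0, "ry": 0, "rz": 0, "jaw": 0},
  {"x": 0, "y": 0, "z": -4, "rx": 0, "ry": 0, "rz": 0, "jaw": 0},
  {"x": 0, "y": 0, "z": -3, "rx": 0, "ry": 0, "rz": 0, "jaw": 0},
])

```text
clock: 21.15
tool_pos: [0.4764, -0.0463, 0.2473]
eef_rot: [0.992, 0.129, 0.001, 0.0]
contact_force: [0.7, 0.8, -0.6]
opening: 0.006
finger_force: 0.0
```

send_rows([
  {"x": -2.5, "y": 2.5, "z": 0, "rx": 0, "ry": 0, "rz": 0, "jaw": 0},
  {"x": -2.5, "y": 2.5, "z": 0, "rx": 0, "ry": 0, "rz": 0, "jaw": 0},
  {"x": -2.5, "y": 2.5, "z": 0, "rx": 0, "ry": 0, "rz": 0, "jaw": 0},
  {"x": 0, "y": 3, "z": 0, "rx": 0, "ry": 0, "rz": 0, "jaw": 0},
  {"x": 0, "y": 3, "z": 0, "rx": 0, "ry": 0, "rz": 0, "jaw": 0},
])

```text
clock: 21.65
tool_pos: [0.4375, -0.1972, 0.2452]
eef_rot: [0.992, 0.129, -0.0, -0.0]
contact_force: [0.4, 0.2, -0.7]
opening: 0.007
finger_force: 0.0
```

send_rows([
  {"x": 0, "y": 3, "z": 0, "rx": 0, "ry": 0, "rz": 0, "jaw": 0},
  {"x": 0, "y": 3, "z": 0, "rx": 0, "ry": 0, "rz": 0, "jaw": 0},
  {"x": 0, "y": 0, "z": 0, "rx": 0, "ry": 0, "rz": 0, "jaw": 0},
  {"x": 0, "y": 0, "z": 0, "rx": 0, "ry": 0, "rz": 0, "jaw": 0},
  {"x": 0, "y": 0, "z": 0, "rx": 0, "ry": 0, "rz": 0, "jaw": 0},
])

```text
clock: 22.15
tool_pos: [0.4534, -0.2526, 0.2449]
eef_rot: [0.991, 0.13, -0.0, -0.001]
contact_force: [0.1, 0.8, -0.7]
opening: 0.004
finger_force: 0.0
```

```bash
python3 - <<'E'
from h import *
t,d=snapshot("top"),snapshot("scene");print(get_state()["contact_force"],get_state()["clock"])
for n,i in(("top",t),("scene",d)):
    g=cv2.cvtColor(i["img"],cv2.COLOR_RGB2HSV)[...,2]; x0,y0,x1,y1=(300,225,385,330) if n=="top" else (245,190,345,285)
    m=np.zeros_like(g);m[y0:y1,x0:x1]=g[y0:y1,x0:x1]<35
    k,l,s,c=cv2.connectedComponentsWithStats(m)
    print(n,"dark",[(s[j].tolist(),c[j].round(1).tolist(),tob(plane(i,*c[j],.093)).round(1).tolist()) for j in range(1,k) if s[j][4]>8])
    print(n,"red",[b[:2] for b in blobs(i,"red",8)])
rt=[b for b in blobs(t,"red",8) if b[1][1]>200][0];rs=[b for b in blobs(d,"red",8) if b[1][1]<300][0]
p,e=tri(ray(t,*rt[1]),ray(d,*rs[1]));print("pull",tob(p),e)
# brightness profile along bath x at y=-45 z=75 in top & scene (lid/rim gap)
for X in range(54,76,2): print(X,[i["img"][tuple(np.round(proj(i,tow((X,-45,75)))).astype(int)[::-1])].tolist() for i in(t,d)])
E
```

```text
[ 0.32398719  0.37111666 -1.50316409] 22.25
top dark [([345, 295, 11, 11, 78], [349.9, 300.3], [-49.0, 2.6, 93.0])]
top red [([332, 152, 7, 4, 23], [335.2, 153.3]), ([327, 234, 11, 7, 50], [331.8, 237.0])]
scene dark [([273, 210, 10, 9, 53], [277.5, 214.2], [-47.0, -0.4, 93.0])]
scene red [([314, 245, 10, 9, 48], [318.5, 248.8]), ([353, 325, 8, 5, 26], [356.8, 326.9])]
pull [96.48473971  2.16448666 97.00820104] 1.9050091913775757e-05
54 [[156, 163, 168], [85, 100, 99]]
56 [[145, 152, 154], [84, 100, 98]]
58 [[162, 172, 177], [84, 100, 98]]
60 [[158, 166, 170], [85, 100, 100]]
62 [[142, 149, 151], [85, 100, 100]]
64 [[104, 111, 109], [83, 98, 98]]
66 [[99, 108, 114], [50, 62, 70]]
68 [[23, 58, 113], [24, 41, 75]]
70 [[46, 89, 146], [16, 43, 90]]
72 [[46, 87, 142], [16, 43, 90]]
74 [[44, 85, 143], [20, 46, 91]]
```

```bash
python3 -c "
from plant import *
print(finish_job())"
```

```text
the job is handed in; nothing more can be done
None
```

The bath is latched and handed in at 22 s: the bar was drawn onto the post with about 8 N (inferred, 13 N read less about 5 N drag) and the lever was pressed flat with a 13–16 N push. After letting go, the camera fixes put the pad where a flat lever on a shut lid should be, and the pull where a hooked, stretched loop should be.

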